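Turn the heating dial up four clicks

ROBOT

A 6-joint arm with a two-finger parallel gripper is mounted at the origin on the work surface. World frame = base frame: x ahead of the robot, y to its left, z up, the work surface at z = 0. Lengths are in m, angles in rad, forces in N, time in s.
With the tool pointing down it reaches from about 0.3 to 0.75 m from the base axis. Payload 8.5 kg.
Tool frame: the origin (TCP) lies at the very end of the fingers, on their centre line; the grasp point (between the pads) lies 19 mm behind it (ctrl.pinch_z is the distance from the TCP to the grasp point, in m); z points along the fingers, y is the direction in which the jaws open and shut (so a half turn about z gives the same grasp; the last joint's range is limited). The gripper opens to 85 mm and grips with 20 to 120 N. Pads are 22 mm wide; open, the fingers measure 114 mm over their backs; the gripper's body (76 mm by 85 mm) begins 54 mm behind the grasp point. The pads swing forward as they close: fully open they stand 13 mm farther back than shut.
Start: joints at [-1.463, 0.381, 1.297, -0, 1.464, -0.215], TCP at [0.174, -0.522, 0.231] pointing down, gripper open.
Joint ranges: [-3.11, 3.11], [-0.89, 2.33], [0.22, 2.48], [-1.42, 4.56], [0.17, 2.85], [-2.88, 2.88]. Speed limits (rad/s): [2.39, 2.39, 3.14, 3.14, 3.14, 3.14].

INTERFACE

Orientations are given as a unit quaternion [x, y, z, w].
In Python, from cell import ctrl, grab_frame, get_calibration gives the robot as it stands.
- The arm moves only by the tool drive_tool, never from a script. Its argument "increments" is one flat list of numbers, 5 for each row, row after row: the shift along the tool's x, y, z in mm, then the turn about the tool's z in rad, then the closure in counts, from 0 (fully open) to 255 (shut). A call has 1 to 20 rows; each row shifts and turns the pose as measured when the row begins, along the tool's axes as they then stand; what a row does not reach is not made up. A row lasts 1/10 s, in which the tool goes at most 50 mm and 8.59 degrees, less where a joint would pass 70% of its speed; a pose out of reach is approached as far as the arm can. A call with a gripper value outside its range is refused whole. The fingers move at their own pace and stop on an object; "squeeze" is the grip in N (left out, the last holds). Time passes only in rows, so rows that do not move let the fingers close. It gives the time, the measured TCP pose, the force and the opening at its end, in the units of the state.
- ctrl.observe(): the state, without advancing time (a new reading comes with each control period).
- grab_frame(name): name is "scene" or "top"; returns (picture, depth): 480x640x3 uint8, red, green, blue; 480x640 float32, m along the optical axis (not along the pixel's ray), 0 where there is no reading.
- get_calibration(name): a dict with "mtx" (3x3 intrinsics, pixels), "k1" (the pictures are not rectified: a ray, as slopes to the right and down, at radius r is drawn at 1 + k1 r^2 times it, then the intrinsics apply), "position" and "attitude" of the camera in the world. Camera axes: x right, y up, looking along -z (the intrinsics and any distortion apply to the point x, -y, -z); pixel columns grow to the right and rows downward; lengths in m; the calibration is good to about 2 mm. A picture is of the moment at which its call begins. get_calibration takes no time and is no camera call.
- ctrl.hand_in(): hands the job in, once; it reports no verdict.
The state is a dict: "clock": time; "joint_positions": joint angles; "dq": joint speeds; "joint_efforts": joint torques, N m; "tcp_pos": TCP position; "tool_rot": TCP orientation; "ft_force": force on the tool from outside, world axes, zero at the start; "wrist_torque": the same for the moment, N m; "gripper_width": finger opening in m.
Only numpy, scipy, OpenCV 4.12 (cv2) and the standard library are available. Lean on these libraries where they do the work, as an engineer would, in place of code of your own. Each camera call takes 0.05 s, during which the arm holds its last target. There are 200 camera calls.

TASK

Turn the heated-spatula controller up by exactly four clicks: gently push the orange dial round clockwise (seen from above) from where it stands with a fingertip against the side of its wing, not pinching the wing between the fingers. When it is set, press the green button beside it fully down to confirm, let it spring back and take the hand away. Leave the blue dial and everything else on the bench alone.

Things in the scene. Friction and masses are not known exactly. Their poses are not given: they have to be found in the camera images.
- heater: heated-spatula controller, a cream box 150 x 200 x 70 mm (x, y, z), fixed to the bench. Origin at the centre of its underside, z up; at yaw 0 its front faces the robot. On its flat top (70 mm above the origin): the orange dial, axis at x = -15, y = -40 mm, and the green button at x = -15, y = +68 mm. A black disc of 49 mm radius, flat, with a dot at each of the ten click positions surrounds the dial. A brass weight stands loose on the top at about x = +53, y = -78 mm.
- heat_dial (a joint): angle of the orange dial, rad; grows clockwise seen from above (up). Ten click positions 0.419 rad (24 deg) apart, from 0 (pointer end of the wing along the controller's own -x) to 3.77; starts at rest in one of the first four. A sprung plunger holds it: about 0.06 Nm (2 to 3 N at the wing) to leave a click; past half-way it snaps into the next by itself and stays.
- heat_dial_center (a point): on the orange dial's vertical axis, at the top of its wing. The dial is a disc of 37 mm radius whose top lies 27 mm below this point, carrying an upright wing (bar) 68 mm long, 14 mm thick, 28 mm tall centred on the axis; the housing's top is 35 mm below this point. The point turns with the dial: x runs along the wing, away from the pointer end, z up.
- heat_dial_tip (a point): a point on the top of the wing, on its mid-line, 30 mm from the axis towards the pointer end (the end with the white line). Either end of the wing may be pushed.
- set_button (a joint): travel of the green button, m: 0 at rest, 0.006 fully down; a spring returns it, pushing back with 1.5 N at rest and 5 N when fully down.
- set_button_top (a point): centre of the top of the green button (cap radius 14 mm), pressed straight down
- lightbox: light-source control, a grey box of the same size and lay-out as the controller but with a blue dial and no button, fixed to the bench; origin at the centre of its underside. A black lens cap lies loose on its top. Leave alone.
- light_dial (a joint): angle of the blue dial on the grey box, rad; not to be turned
- weight: bystander: brass weight, 32 mm wide, 38 mm tall, standing on the controller; origin under its centre
- lens_cap: bystander: black lens cap, 42 mm wide, 12 mm thick, on the grey box; origin under its centre
- bottle: bystander: white bottle with red cap, 60 mm wide, 155 mm tall; origin under its centre
- jar: bystander: clear jar with orange lid, 72 mm wide, 75 mm tall; origin under its centre
- carton: bystander: lilac carton, 45 x 75 x 100 mm; origin under its centre
- brush: bystander: brush lying along its x, 160 mm long; origin under its middle
- pen_pot: bystander: green pot of pens, 68 mm wide, 85 mm tall, pens to 170 mm; origin under its centre

How it is judged:
By the outcome, as a careful person would: the job done as asked, in the order asked, and still so for the second after the job is handed in, with the robot touching nothing.
It also fails if it takes over 59 s, if anything falls off the work surface, if the arm or the gripper's body presses on something with over 40 N, if the wrist force passes 120 N, or if a joint passes its speed limit or range.

## Working session

There is one attempt and no reset: what is moved stays moved. The work goes in short steps, Python scripts to look and compute and a tool call to move; the robot and the scene stay as the last step left them, time stands still between calls to the robot, and variables do not carry over. Pictures are saved under pics/ and viewed, about 8 in all and at most 12, crops included, and the job is handed in when it is done.

Besides the shell and the picture viewer there is one more tool, called as name(argument=value, ...), one argument or row to a line, values as JSON. drive_tool: Moves the arm, as the interface text tells. Its arguments: {"type":"object","properties":{"increments":{"type":"array"},"squeeze":{"type":"number"}},"required":["increments"]}

```bash
ls; mkdir -p pics; cat > h.py <<'E'
import numpy as np, cv2
from cell import ctrl, grab_frame, get_calibration
from scipy.spatial.transform import Rotation as R
def Rc(c):
    a=np.array(c["attitude"],float)
    return a if a.shape==(3,3) else R.from_quat(a).as_matrix()
def ray(name,u,v):
    c=get_calibration(name);K=np.array(c["mtx"])
    D=np.array([c["k1"],0,0,0,0.])
    p=cv2.undistortPoints(np.array([[[u,v]]],float),K,D)[0,0]
    return np.array(c["position"]),Rc(c)@np.array([p[0],-p[1],-1])
def onplane(name,u,v,z):
    o,d=ray(name,u,v);return o+d*(z-o[2])/d[2]
def project(name,P):
    c=get_calibration(name);K=np.array(c["mtx"])
    q=(np.array(P)-np.array(c["position"]))@Rc(c)
    return cv2.projectPoints(np.array([[q[0],-q[1],-q[2]]]),np.zeros(3),np.zeros(3),K,np.array([c["k1"],0,0,0,0.]))[0][0,0]
def save(name,f):
    im,d=grab_frame(name);cv2.imwrite("pics/"+f+".png",im[...,::-1]);np.savez("pics/"+f,im=im,d=d);return im,d
E
python3 - <<'E'
from h import *
print(get_calibration("top"),get_calibration("scene"))
save("top","t0");save("scene","s0")
s=ctrl.observe();print(s)
E
```

```text
pics
{'mtx': array([[459.24558922,   0.        , 318.41623437],
       [  0.        , 459.24558922, 242.7142255 ],
       [  0.        ,   0.        ,   1.        ]]), 'k1': -0.06542048465638417, 'position': array([0.38880667, 0.00404498, 1.2220162 ]), 'attitude': array([-0.06792466,  0.05314542,  0.71083585, -0.69805029])} {'mtx': array([[438.36227881,   0.        , 315.92074974],
       [  0.        , 438.36227881, 240.14186243],
       [  0.        ,   0.        ,   1.        ]]), 'k1': -0.01556337237382971, 'position': array([ 0.9312099 , -0.7237495 ,  0.58300851]), 'attitude': array([0.48054873, 0.10999888, 0.21053379, 0.84418522])}
{'clock': 0.1, 'joint_positions': array([-1.46326850e+00,  3.81121253e-01,  1.29812369e+00,  4.73617709e-05,
        1.46357563e+00, -2.15308283e-01]), 'dq': array([ 0.00049298, -0.00271355, -0.00263952, -0.00049915, -0.00367411,
       -0.00074724]), 'joint_efforts': array([ 3.68912311e-03, -4.49225307e+01, -2.31655204e+01, -1.66338991e-04,
        3.67099463e-03, -4.96789255e-06]), 'tcp_pos': array([ 0.17447058, -0.52134186,  0.23079814]), 'tool_rot': array([ 9.87000592e-01,  1.60715444e-01,  5.65795569e-05, -6.11800002e-04]), 'ft_force': array([-0.23015875,  0.69009873,  0.70448411]), 'wrist_torque': array([-0.0504634 , -0.01934724,  0.03174878]), 'gripper_width': 0.08545346400697443}
```

View pics/t0.png

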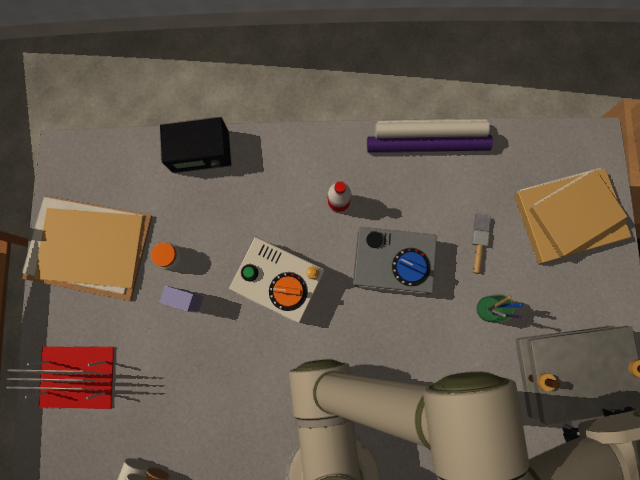

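View pics/s0.png

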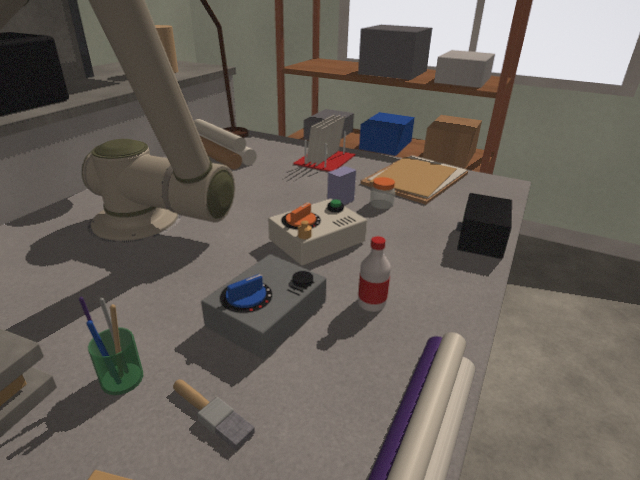

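The top view shows the cream controller at about (278,280), the orange dial at (288,291), the green button at (249,272) and the brass weight at (313,271). The grey box is at (395,262). In the scene view the controller is near (318,225). I'll zoom in on the dial.

```bash
python3 - <<'E'
from h import *
t=np.load("pics/t0.npz");im=t["im"];d=t["d"]
hsv=cv2.cvtColor(im,cv2.COLOR_RGB2HSV)
def comp(m):
    n,l,s,c=cv2.connectedComponentsWithStats(m.astype(np.uint8)); 
    return [(np.round(c[i],1).tolist(),int(s[i,4])) for i in range(1,n) if s[i,4]>15]
H,S,V=[hsv[...,i].astype(int) for i in range(3)]
w=np.zeros(H.shape,bool);w[225:330,220:335]=1
print("orange",comp(w&(H<14)&(S>180)&(V>120)))
print("green",comp(w&(H>45)&(H<90)&(S>120)))
m=w&(((H>12)&(H<30)&(S<90)&(V>120)))
print("cream",comp(m))
k=cv2.morphologyEx((m*255).astype(np.uint8),cv2.MORPH_CLOSE,np.ones((25,25)))
c=max(cv2.findContours(k,0,2)[0],key=cv2.contourArea);h=cv2.convexHull(c);print(cv2.minAreaRect(h))
print("depth",d[291,288],d[272,249],d[255,285])
s=np.load("pics/s0.npz")["im"]
a=cv2.resize(im[232:328,225:335],(550,480),interpolation=cv2.INTER_CUBIC)
b=cv2.resize(s[190:265,262:372],(550,375),interpolation=cv2.INTER_CUBIC)
cv2.imwrite("pics/za.png",a[...,::-1]);cv2.imwrite("pics/zb.png",b[...,::-1])
g=onplane("top",249,272,.07+.0)
print(onplane("top",288,291,.09),g)
E
```

```text
orange [([287.5, 290.7], 609)]
green [([248.4, 271.9], 107)]
cream [([271.8, 265.8], 6293), ([311.0, 255.5], 21), ([243.3, 320.9], 267), ([222.6, 324.9], 31)]
((277.0, 277.0), (104.0, 114.0), 90.0)
depth 1.1124129 1.1400173 1.1660049
[0.46583287 0.10308908 0.09      ] [0.51680034 0.20355086 0.07      ]
```

View pics/za.png

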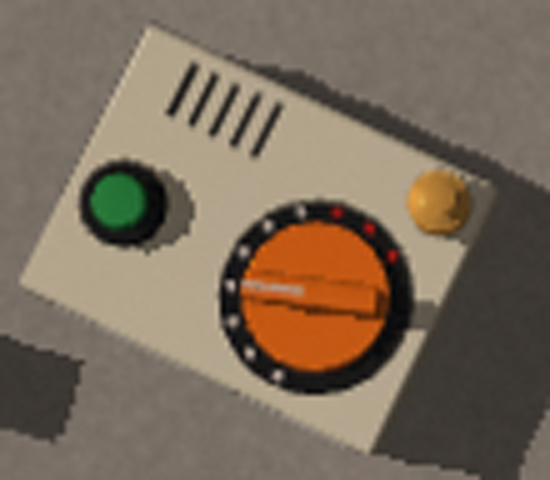

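View pics/zb.png

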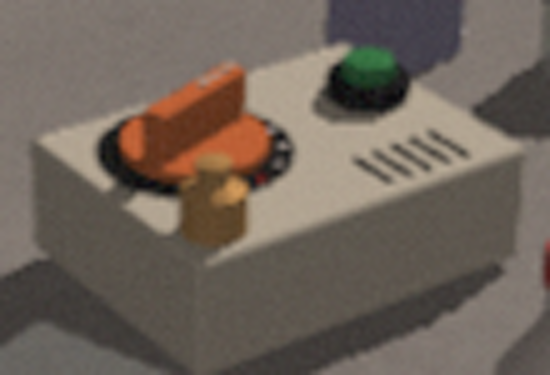

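Both crops agree: the wing's pointer (zoom (241,287)) lies by the fourth dot (zoom (230,286)), so the dial starts at about click 3 and the target is click 7, the first red dot. Next I'll compute the pose.

```bash
python3 - <<'E'
from h import *
z=lambda p:(p[0]/5+225-.4,p[1]/5+232-.4)
P=lambda p,h:onplane("top",*z(p),h)[:2]
C=np.array([P(p,.07) for p in [(150,22),(495,185),(372,455),(20,283)]])  # back-left, back-right, front-right, front-left
# rigid fit of local corners
L=np.array([[75,100],[75,-100],[-75,-100],[-75,100]])/1e3
dots=np.array([(278,377),(249,353),(232,321),(230,286),(243,252),(268,225),(301,212),(338,212),(370,229),(393,256)])
D=np.array([P(p,.071) for p in dots])
th=np.pi-np.arange(10)*np.radians(24)
print("corners",C.round(4).tolist())
from scipy.optimize import least_squares
def f(x):
    c,s=np.cos(x[2]),np.sin(x[2]);M=np.array([[c,-s],[s,c]])
    e1=L@M.T+x[:2]-C
    Ld=np.c_[-.015+x[3]*np.cos(th),-.040+x[3]*np.sin(th)]
    e2=Ld@M.T+x[:2]-D
    return np.r_[e1.ravel(),e2.ravel()]
r=least_squares(f,[.47,.13,-.47,.043]);x=r.x
print("heater",x,np.degrees(x[2]),(r.fun*1e3).round(1))
c,s=np.cos(x[2]),np.sin(x[2]);M=np.array([[c,-s],[s,c]])
dc=M@[-.015,-.04]+x[:2];bc=M@[-.015,.068]+x[:2];wc=M@[.053,-.078]+x[:2]
print("dial",dc,"button",bc,"weight",wc)
for h in (.08,.085,.09):print("green",h,onplane("top",248.4,271.9,h))
# wing pointer (white line) on top plane
for p in [(243,283),(303,291)]:
    q=P(p,.105)-dc;a=np.arctan2(q[1],q[0]);print(np.hypot(*q),np.degrees(a),"click",np.degrees((np.pi+x[2]-a)%(2*np.pi))/24)
# green in scene
im=np.load("pics/s0.npz")["im"];hsv=cv2.cvtColor(im,cv2.COLOR_RGB2HSV)
m=cv2.inRange(hsv,(45,100,30),(90,255,255));m[:190]=0;m[225:]=0;m[:,:310]=0
ys,xs=np.nonzero(m[:, :360]);print(xs.mean(),ys.mean(),len(xs))
for h in(.08,.085,.09):print("scene green",h,onplane("scene",xs.mean(),ys.mean(),h), project("scene",[*bc,h]))
d=np.load("pics/t0.npz")["d"]
o,dd=ray("top",248.4,271.9); k=get_calibration("top")
print("button h",(o+dd*d[272,248])[2], "housing h",[ (lambda od:(od[0]+od[1]*d[v,u])[2].round(4))(ray("top",u,v)) for u,v in((285,255),(262,265),(250,290))])
E
```

```text
corners [[0.6093, 0.19], [0.522, 0.0146], [0.3885, 0.078], [0.4766, 0.255]]
heater [ 0.49853168  0.13435467 -0.45951223  0.0436218 ] -26.328111266423864 [ 0.8  0.8 -0.6 -3.1 -1.5  0.  -1.   2.2  0.6  0.  -0.3 -0.2 -0.3 -0.3
  0.3 -0.2  0.3  0.1 -0.1  0.1  0.3 -0.1 -0.1  0.5  0.8  0.3  0.6  0.1]
dial [0.46734721 0.10515658] button [0.5152464  0.20195363] weight [0.51144008 0.04093961]
green 0.08 [0.51596777 0.20333692 0.08      ]
green 0.085 [0.51541103 0.20246438 0.085     ]
green 0.09 [0.51485429 0.20159183 0.09      ]
0.03307487691047801 81.52912453937704 click 3.005948508091629
0.0034639627073246295 81.81752793186064 click 2.9939317000714785
335.2 203.3230769230769 65
scene green 0.08 [0.50932448 0.21469515 0.08      ] [335.16427933 205.72922153]
scene green 0.085 [0.5135181  0.20536683 0.085     ] [335.24038523 203.9811017 ]
scene green 0.09 [0.51771172 0.19603851 0.09      ] [335.31682817 202.22503642]
button h 0.09188146105838624 housing h [np.float64(0.0699), np.float64(0.0706), np.float64(0.0734)]
```

drive_tool(
  increments=[23, -27, 0, 0, 255, 23, -27, 0, 0, 255, 23, -27, 0, 0, 255, 23, -27, 0, 0, 255, 23, -27, 0, 0, 255, 23, -27, 0, 0, 255, 23, -27, 0, 0, 255, 23, -27, 0, 0, 255, 23, -27, 0, 0, 255, 23, -27, 0, 0, 255, 23, -27, 0, 0, 255, 23, -27, 0, 0, 255, 23, -27, 0, 0, 255, 23, -27, 0, 0, 255, 23, -27, 0, 0, 255, 23, -27, 0, 0, 255, 23, -27, 0, 0, 255, 23, -27, 0, 0, 255],
  squeeze=20,
)

```text
clock: 1.9
tcp_pos: [0.4182, 0.0932, 0.2295]
tool_rot: [0.988, 0.157, -0.001, -0.004]
ft_force: [0.8, -0.2, 0.5]
gripper_width: -0.0001
```

drive_tool(
  increments=[0, 0, 0, -0.111, 255, 0, 0, 0, -0.111, 255, 0, 0, 0, -0.111, 255, 0, 0, 0, -0.111, 255, 0, 0, 0, -0.111, 255, 0, 0, 0, -0.111, 255, 0, 0, 0, -0.111, 255, 0, 0, 0, -0.111, 255, 0, 0, 0, -0.111, 255, 0, 0, 0, -0.111, 255, 0, 0, 0, 0, 255],
)

```text
clock: 3.0
tcp_pos: [0.4169, 0.0982, 0.2264]
tool_rot: [0.739, 0.673, -0.001, -0.007]
ft_force: [-0.0, -0.2, 0.5]
gripper_width: -0.0004
```

```bash
cat >> h.py <<'E'
DC=np.array([.4673,.1052])
def st():
    s=ctrl.observe();M=R.from_quat(s["tool_rot"]).as_matrix()
    a=np.degrees(np.arctan2(M[1,0],M[0,0]))
    r=np.r_[s["tcp_pos"][:2]-DC,0]*1e3
    print("t",round(s["clock"],2),"tcp",s["tcp_pos"].round(4),"xang",round(a,1),"dialrel tool",(M.T@r).round(1),"tilt z",M[:,2].round(3),"F",s["ft_force"].round(1),"j",s["joint_positions"].round(2))
E
python3 -c "
from h import *
st()"
```

```text
t 3.0 tcp [0.4169 0.0982 0.2264] xang 84.6 dialrel tool [-11.6 -49.5   0.5] tilt z [-0.011  0.009 -1.   ] F [-0.  -0.2  0.5] j [-0.05  0.17  1.61  0.01  1.37  0.04]
```

drive_tool(
  increments=[19, 6, 0, 0.05, 255, 19, 6, 0, 0, 255, 0, 0, 20, 0, 255, 0, 0, 20, 0, 255, 0, 0, 20, 0, 255, 0, 0, 20, 0, 255, 0, 0, 20, 0, 255, 0, 0, 15, 0, 255, 0, 0, 6, 0, 255, 0, 0, 0, 0, 255],
)

```text
clock: 4.0
tcp_pos: [0.4324, 0.1372, 0.1006]
tool_rot: [0.767, 0.642, -0.002, -0.007]
ft_force: [0.3, 0.1, 0.6]
gripper_width: 0.0
```

```bash
python3 -c "
from h import *
st()
im,d=save('top','t1');cv2.imwrite('pics/zt1.png',cv2.resize(im[222:338,215:345],(650,580),interpolation=cv2.INTER_CUBIC)[...,::-1])
im,d=save('scene','s1');cv2.imwrite('pics/zs1.png',cv2.resize(im[170:270,250:380],(650,500),interpolation=cv2.INTER_CUBIC)[...,::-1])
st()"
```

```text
t 4.0 tcp [0.4324 0.1372 0.1006] xang 79.8 dialrel tool [ 25.3 -40.    0.7] tilt z [-0.012  0.009 -1.   ] F [0.3 0.1 0.6] j [0.04 0.37 1.75 0.01 1.03 0.21]
t 4.1 tcp [0.4329 0.1372 0.1015] xang 79.9 dialrel tool [ 25.5 -39.5   0.6] tilt z [-0.01   0.009 -1.   ] F [-0.4  0.1  0.1] j [0.04 0.37 1.75 0.01 1.03 0.21]
```

View pics/zs1.png

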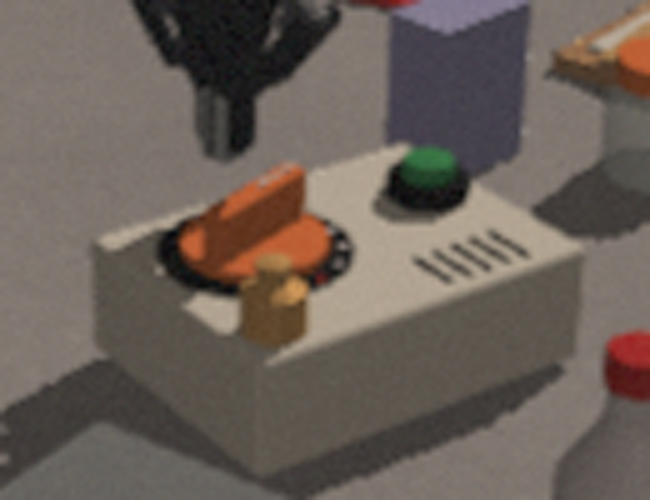

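The scene crop shows the closed fingertips at zoom (225,155), which is pixel (295,201). They are robot-side of the wing, and the pointer end is to their right. I'll check that against the projection of the TCP.

```bash
python3 -c "
from h import *
print(project('scene',[.4329,.1372,.1015]),project('top',[.4329,.1372,.1015]),project('scene',[*DC,.105]))
print(project('scene',[.4329,.1372,.1215]))
d=np.load('pics/s1.npz')['d'];o,r=ray('scene',294,199)
print([ (lambda od:(od[0]+od[1]*d[v,u]).round(4))(ray('scene',u,v)) for u,v in((293,199),(296,199),(295,196),(299,196))])
"
```

```text
[294.78149723 200.88854014] [273.66168374 304.49054345] [300.53171599 207.67858752]
[294.71687521 193.61814925]
[array([0.4349, 0.1251, 0.1122]), array([0.4412, 0.129 , 0.1121]), array([0.4385, 0.1288, 0.1197]), array([0.4453, 0.1368, 0.118 ])]
```

View pics/zt1.png

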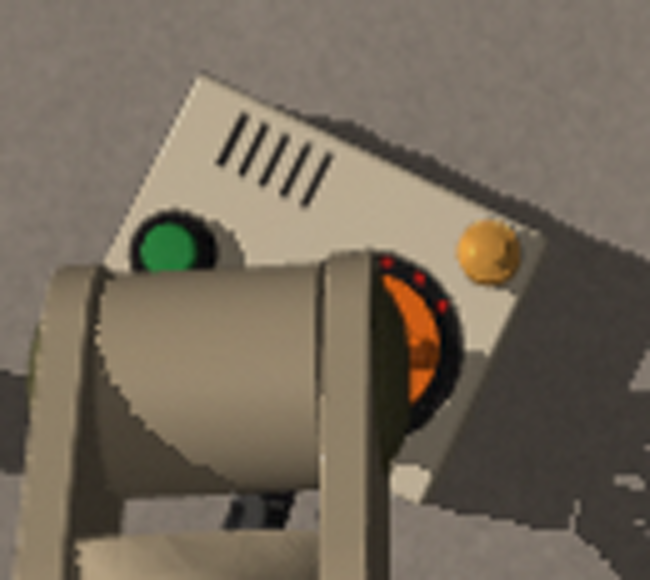

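The projection of the TCP matches the scene picture to within a pixel. In the top view the arm hides the dial, so I'll check progress with the scene camera.

drive_tool(
  increments=[0, 0, 7, -0.03, 255, 0, 0, 7, 0, 255, 0, 5, 0, 0, 255, 0, 5, 0, 0, 255, 0, 3, 0, 0, 255, 0, 0, 0, 0, 255],
)

```text
clock: 4.7
tcp_pos: [0.4482, 0.1353, 0.0881]
tool_rot: [0.757, 0.654, 0.001, -0.005]
ft_force: [0.6, -0.0, -0.7]
gripper_width: 0.0001
```

```bash
python3 -c "
from h import *
st()"
```

```text
t 4.7 tcp [0.4482 0.1353 0.0881] xang 81.7 dialrel tool [ 27.  -23.3   0.4] tilt z [-0.005  0.009 -1.   ] F [ 0.6 -0.  -0.7] j [0.03 0.41 1.73 0.01 1.   0.17]
```

drive_tool(
  increments=[0, 1, 0, 0, 255, 0, 1, 0, 0, 255],
)

```text
clock: 4.9
tcp_pos: [0.4502, 0.135, 0.0881]
tool_rot: [0.757, 0.654, 0.001, -0.005]
ft_force: [-0.8, 0.8, 1.1]
gripper_width: 0.0001
```

```bash
python3 -c "
from h import *
st()"
```

```text
t 4.9 tcp [0.4502 0.135  0.0881] xang 81.7 dialrel tool [ 27.  -21.2   0.4] tilt z [-0.006  0.009 -1.   ] F [-0.8  0.8  1.1] j [0.03 0.41 1.73 0.01 1.01 0.17]
```

drive_tool(
  increments=[0, 1, 0, 0, 255, 0, 1, 0, 0, 255],
)

```text
clock: 5.1
tcp_pos: [0.4512, 0.1351, 0.0881]
tool_rot: [0.757, 0.654, 0.0, -0.006]
ft_force: [-3.0, 2.1, 3.1]
gripper_width: -0.0004
```

```bash
python3 -c "
from h import *
st()"
```

```text
t 5.1 tcp [0.4512 0.1351 0.0881] xang 81.7 dialrel tool [ 27.2 -20.2   0.4] tilt z [-0.008  0.01  -1.   ] F [-3.   2.1  3.1] j [0.03 0.42 1.72 0.01 1.01 0.17]
```

Contact shows at about −20.5 mm, with 3 N on the finger. I'll sweep along the arc one click at a time.

drive_tool(
  increments=[1, 1.4, 0, 0.05, 255, 1, 1.4, 0, 0.05, 255, 1, 1.4, 0, 0.05, 255, 1, 1.4, 0, 0.05, 255, 1, 1.4, 0, 0.05, 255, 1, 1.4, 0, 0.05, 255],
)

```text
clock: 5.7
tcp_pos: [0.4613, 0.1385, 0.0883]
tool_rot: [0.849, 0.529, -0.001, -0.006]
ft_force: [-0.0, 0.2, 0.1]
gripper_width: 0.0001
```

```bash
python3 -c "
from h import *
st()
im,d=save('scene','s2')
st()"
```

```text
t 5.7 tcp [0.4613 0.1385 0.0883] xang 63.9 dialrel tool [ 27.2 -20.1   0.3] tilt z [-0.007  0.009 -1.   ] F [-0.   0.2  0.1] j [0.04 0.43 1.69 0.01 1.02 0.49]
t 5.75 tcp [0.4616 0.1385 0.0883] xang 63.7 dialrel tool [ 27.3 -19.9   0.3] tilt z [-0.007  0.009 -1.   ] F [-0.  -0.2  0.1] j [0.04 0.43 1.69 0.01 1.02 0.49]
```

drive_tool(
  increments=[1, 1.4, 0, 0.05, 255, 1, 1.4, 0, 0.05, 255, 1, 1.4, 0, 0.05, 255, 1, 1.4, 0, 0.05, 255, 1, 1.4, 0, 0.05, 255, 1, 1.4, 0, 0.05, 255, 1, 1.4, 0, 0.05, 255],
)

```text
clock: 6.45
tcp_pos: [0.4728, 0.1386, 0.0881]
tool_rot: [0.929, 0.369, -0.003, -0.006]
ft_force: [-0.1, 1.2, 0.1]
gripper_width: 0.0004
```

```bash
python3 -c "
from h import *
st()
im,d=save('scene','s3')
st()
cv2.imwrite('pics/zs3.png',cv2.resize(im[170:260,260:370],(660,540),interpolation=cv2.INTER_CUBIC)[...,::-1])"
```

```text
t 6.45 tcp [0.4728 0.1386 0.0881] xang 43.3 dialrel tool [ 26.9 -20.5   0.2] tilt z [-0.009  0.009 -1.   ] F [-0.1  1.2  0.1] j [0.04 0.45 1.66 0.01 1.04 0.85]
t 6.5 tcp [0.4731 0.1386 0.0881] xang 43.2 dialrel tool [ 27.  -20.4   0.2] tilt z [-0.009  0.009 -1.   ] F [ 0.1  0.6 -0.7] j [0.04 0.45 1.66 0.01 1.04 0.85]
```

View pics/zs3.png

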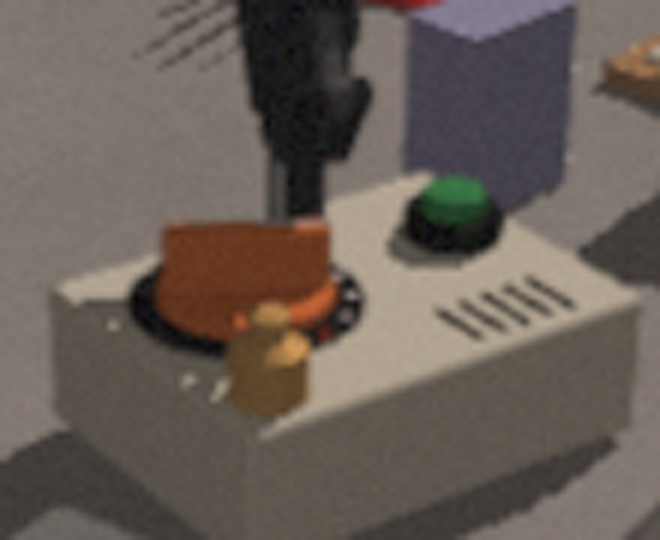

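The crop shows the wing turned to face the camera, its top running from zoom (165,225) to (330,222), with the finger behind the pointer end. I'll work out its angle.

```bash
python3 -c "
from h import *
def P(p): return onplane('scene',p[0]/6+260-.4,p[1]/6+170-.4,.105)[:2]
a=P((165,228));b=P((329,222));v=b-a;print(a,b,(a+b)/2,np.degrees(np.arctan2(v[1],v[0])),np.hypot(*v))
"
```

```text
[0.43882032 0.08967124] [0.49391353 0.12684735] [0.46636692 0.10825929] 34.01091151160406 0.0664629642541992
```

drive_tool(
  increments=[1, 1.4, 0, 0.05, 255, 1, 1.4, 0, 0.05, 255, 1, 1.4, 0, 0.05, 255, 1, 1.4, 0, 0.05, 255, 1, 1.4, 0, 0.05, 255, 1, 1.4, 0, 0.05, 255, 1, 1.4, 0, 0.05, 255, 1, 1.4, 0, 0.05, 255],
)

```text
clock: 7.3
tcp_pos: [0.4851, 0.134, 0.088]
tool_rot: [0.984, 0.176, -0.004, -0.006]
ft_force: [-1.3, -0.4, -0.2]
gripper_width: 0.0002
```

```bash
python3 -c "
from h import *
st()"
```

```text
t 7.3 tcp [0.4851 0.134  0.088 ] xang 20.3 dialrel tool [ 26.7 -20.9   0.1] tilt z [-0.01   0.009 -1.   ] F [-1.3 -0.4 -0.2] j [0.03 0.46 1.63 0.01 1.05 1.24]
```

drive_tool(
  increments=[1, 1.4, 0, 0.05, 255, 1, 1.4, 0, 0.05, 255, 0, 0, 0, 0, 255],
)

```text
clock: 7.6
tcp_pos: [0.4884, 0.1317, 0.088]
tool_rot: [0.992, 0.127, -0.004, -0.005]
ft_force: [0.0, -0.2, 0.6]
gripper_width: 0.0003
```

```bash
python3 -c "
from h import *
st()
im,d=save('scene','s4')
cv2.imwrite('pics/zs4.png',cv2.resize(im[170:260,260:370],(660,540),interpolation=cv2.INTER_CUBIC)[...,::-1])"
```

```text
t 7.6 tcp [0.4884 0.1317 0.088 ] xang 14.6 dialrel tool [ 27.1 -20.3   0. ] tilt z [-0.009  0.009 -1.   ] F [ 0.  -0.2  0.6] j [0.02 0.47 1.63 0.01 1.06 1.34]
```

View pics/zs4.png

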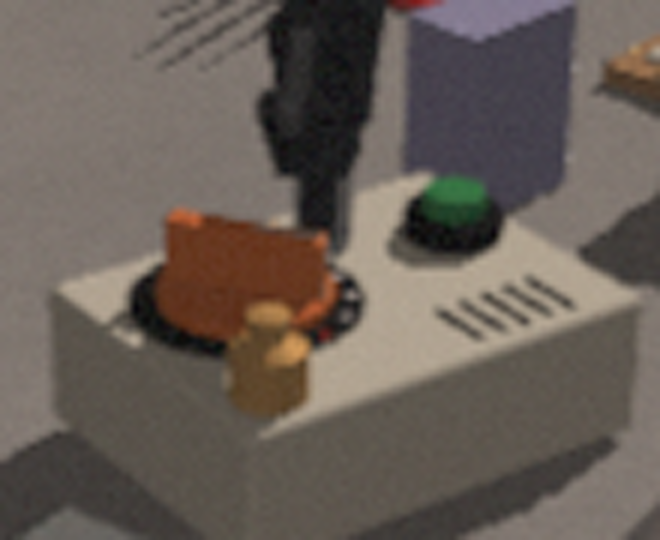

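The wing's top near edge runs from zoom (168,227) to (325,245), with no force on the finger, so it looks snapped into click 6. I'll confirm by angle.

```bash
python3 -c "
from h import *
def P(p): return onplane('scene',p[0]/6+260-.4,p[1]/6+170-.4,.105)[:2]
a=P((168,229));b=P((326,246));v=b-a;print(a,b,np.degrees(np.arctan2(v[1],v[0])),np.hypot(*v))
"
```

```text
[0.44032722 0.08949357] [0.502763  0.1073675] 15.975202784546536 0.06494384444347304
```

drive_tool(
  increments=[1, 1.4, 0, 0.05, 255, 1, 1.4, 0, 0.05, 255, 1, 1.4, 0, 0.05, 255, 1, 1.4, 0, 0.05, 255, 1, 1.4, 0, 0.05, 255, 1, 1.4, 0, 0.05, 255],
)

```text
clock: 8.25
tcp_pos: [0.4943, 0.1258, 0.0879]
tool_rot: [1.0, -0.02, -0.005, -0.006]
ft_force: [1.3, -0.1, -0.0]
gripper_width: 0.0003
```

```bash
python3 -c "
from h import *
st()"
```

```text
t 8.25 tcp [0.4943 0.1258 0.0879] xang -2.3 dialrel tool [ 26.1 -21.7  -0. ] tilt z [-0.01   0.012 -1.   ] F [ 1.3 -0.1 -0. ] j [0.01 0.47 1.62 0.01 1.06 1.62]
```

drive_tool(
  increments=[1.5, 2.2, 0, 0.05, 255, 1.2, 1.7, 0, 0.05, 255, 0, 0, 0, 0, 255],
)

```text
clock: 8.55
tcp_pos: [0.4967, 0.1217, 0.0879]
tool_rot: [0.998, -0.069, -0.005, -0.005]
ft_force: [-0.7, -0.2, 0.1]
gripper_width: -0.0001
```

```bash
python3 -c "
from h import *
st()
im,d=save('scene','s5')
cv2.imwrite('pics/zs5.png',cv2.resize(im[180:250,270:350],(800,700),interpolation=cv2.INTER_CUBIC)[:600,...,::-1])"
```

```text
t 8.55 tcp [0.4967 0.1217 0.0879] xang -7.9 dialrel tool [ 26.8 -20.4  -0.1] tilt z [-0.01   0.012 -1.   ] F [-0.7 -0.2  0.1] j [0.   0.47 1.61 0.01 1.06 1.7 ]
```

View pics/zs5.png

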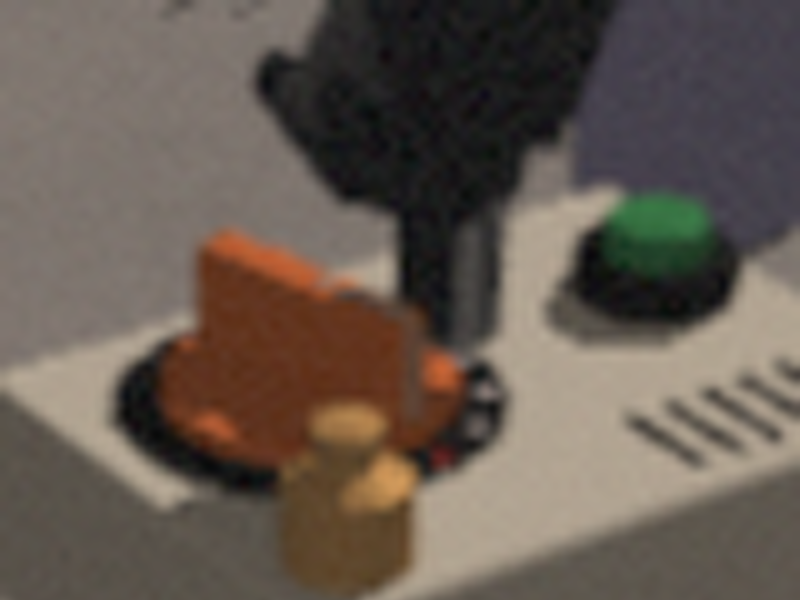

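The white pointer is now on the wing's right end (zoom (410,350)), near the first red dot, and the finger stands off behind it. I'll retract and check from above.

drive_tool(
  increments=[0, -6, 0, 0, 255, 0, -6, 0, 0, 255, 0, 0, -25, 0, 255, 0, 0, -35, 0, 255, 0, 0, -35, 0, 255, 0, 0, -35, 0, 255, 0, 35, 0, 0, 255, 0, 40, 0, 0, 255, 0, 40, 0, 0, 255, 0, 40, 0, 0, 255, 0, 40, 0, 0, 255, 0, 40, 0, 0, 255, 0, 40, 0, 0, 255, 0, 0, 0, 0, 255],
)

```text
clock: 10.0
tcp_pos: [0.466, -0.1424, 0.2213]
tool_rot: [0.998, -0.055, -0.004, -0.005]
ft_force: [-0.2, 0.5, -0.7]
gripper_width: 0.0003
```

```bash
python3 -c "
from h import *
st()
im,d=save('top','t6')
cv2.imwrite('pics/zt6.png',cv2.resize(im[232:328,225:335],(550,480),interpolation=cv2.INTER_CUBIC)[...,::-1])"
```

```text
t 10.0 tcp [ 0.466  -0.1424  0.2213] xang -6.3 dialrel tool [ 25.9 246.2  -2.6] tilt z [-0.008  0.011 -1.   ] F [-0.2  0.5 -0.7] j [-0.54  0.28  1.48  0.01  1.39  1.14]
```

View pics/zt6.png

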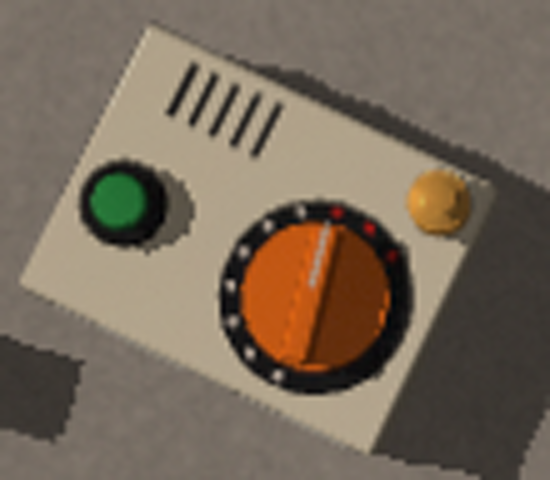

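Nothing is occluded now. The pointer's white line runs from zoom (314,286) to (329,224), towards the first red dot at (338,212). The weight hasn't moved.

```bash
python3 -c "
from h import *
yaw=-.4595
for p in [(329,224),(314,286)]:
    q=onplane('top',p[0]/5+224.6,p[1]/5+231.6,.105)[:2]-DC;a=np.arctan2(q[1],q[0]);print(np.hypot(*q),np.degrees((np.pi+yaw-a)%(2*np.pi))/24)
s=ctrl.observe();M=R.from_quat(s['tool_rot']).as_matrix()
print((M.T@(np.array([.5153,.2021,.125])-s['tcp_pos'])*1e3).round(1))"
```

```text
0.03434755743195869 7.072134911073895
0.003500902439042082 7.847613431622587
[  12.6 -344.9   99.9]
```

The dial reads click 7.07, so it is at click 7, four up from 3. Next is the button.

drive_tool(
  increments=[1.4, -38, 0, 0, 255, 1.4, -38, 0, 0, 255, 1.4, -38, 0, 0, 255, 1.4, -38, 0, 0, 255, 1.4, -38, 0, 0, 255, 1.4, -38, 0, 0, 255, 1.4, -38, 0, 0, 255, 1.4, -38, 0, 0, 255, 1.4, -20, 0, 0, 255, 0, 0, 0, 0, 255],
)

```text
clock: 11.05
tcp_pos: [0.5095, 0.2073, 0.2254]
tool_rot: [0.999, -0.045, -0.005, -0.007]
ft_force: [-0.9, 0.0, 0.4]
gripper_width: 0.0002
```

```bash
cat >> h.py <<'E'
def bt(z=.095):
    s=ctrl.observe();M=R.from_quat(s['tool_rot']).as_matrix()
    print("to button",(M.T@(np.array([.5153,.2021,z])-s['tcp_pos'])*1e3).round(1));st()
E
python3 -c "
from h import *
bt()"
```

```text
to button [  7.5   6.5 130.3]
t 11.05 tcp [0.5095 0.2073 0.2254] xang -5.2 dialrel tool [  32.8 -105.5    1.1] tilt z [-0.009  0.015 -1.   ] F [-0.9  0.   0.4] j [0.16 0.39 1.31 0.02 1.46 1.82]
```

drive_tool(
  increments=[7.5, 6.5, 0, 0, 255, 0, 0, 20, 0, 255, 0, 0, 25, 0, 255, 0, 0, 25, 0, 255, 0, 0, 25, 0, 255, 0, 0, 15, 0, 255, 0, 0, 5, 0, 255, 0, 0, 0, 0, 255],
)

```text
clock: 11.85
tcp_pos: [0.5167, 0.1958, 0.1078]
tool_rot: [0.999, -0.046, -0.003, -0.007]
ft_force: [0.6, 0.4, 0.9]
gripper_width: 0.0001
```

```bash
python3 -c "
from h import *
bt(.088)"
```

```text
to button [-1.9 -5.9 19.9]
t 11.85 tcp [0.5167 0.1958 0.1078] xang -5.2 dialrel tool [ 41.  -94.7   0.9] tilt z [-0.006  0.014 -1.   ] F [0.6 0.4 0.9] j [0.14 0.51 1.48 0.02 1.16 1.8 ]
```

drive_tool(
  increments=[-1.8, -5.5, 5, 0, 255, 0, 0, 5, 0, 255, 0, 0, 3, 0, 255, 0, 0, 0, 0, 255],
)

```text
clock: 12.25
tcp_pos: [0.5165, 0.2016, 0.0963]
tool_rot: [0.999, -0.046, -0.001, -0.007]
ft_force: [-0.3, 1.0, -0.1]
gripper_width: 0.0001
```

```bash
python3 -c "
from h import *
bt(.088)"
```

```text
to button [-1.3 -0.3  8.3]
t 12.25 tcp [0.5165 0.2016 0.0963] xang -5.3 dialrel tool [  40.2 -100.5    1.3] tilt z [-0.002  0.014 -1.   ] F [-0.3  1.  -0.1] j [0.15 0.52 1.49 0.02 1.13 1.81]
```

drive_tool(
  increments=[-1, 0, 2, 0, 255, 0, 0, 2, 0, 255, 0, 0, 1, 0, 255],
)

```text
clock: 12.55
tcp_pos: [0.5158, 0.2018, 0.0916]
tool_rot: [0.999, -0.046, -0.0, -0.007]
ft_force: [-0.7, -0.4, 2.3]
gripper_width: -0.0001
```

drive_tool(
  increments=[0, 0, 1.5, 0, 255, 0, 0, 1.5, 0, 255],
)

```text
clock: 12.75
tcp_pos: [0.5158, 0.2018, 0.0889]
tool_rot: [0.999, -0.046, -0.0, -0.007]
ft_force: [-1.5, -0.9, 2.7]
gripper_width: 0.0001
```

drive_tool(
  increments=[0, 0, 1.5, 0, 255, 0, 0, 1.5, 0, 255],
)

```text
clock: 12.95
tcp_pos: [0.5158, 0.2018, 0.0861]
tool_rot: [0.999, -0.046, -0.0, -0.007]
ft_force: [-2.0, -1.5, 5.0]
gripper_width: 0.0002
```

drive_tool(
  increments=[0, 0, 1.5, 0, 255, 0, 0, 1.5, 0, 255],
)

```text
clock: 13.15
tcp_pos: [0.5159, 0.2019, 0.0858]
tool_rot: [0.999, -0.046, 0.001, -0.007]
ft_force: [-8.1, -3.1, 20.0]
gripper_width: 0.0001
```

drive_tool(
  increments=[0, 0, 1.5, 0, 255, 0, 0, 1.5, 0, 255],
)

```text
clock: 13.35
tcp_pos: [0.5159, 0.2019, 0.0859]
tool_rot: [0.999, -0.045, 0.002, -0.007]
ft_force: [-5.8, -1.6, 16.8]
gripper_width: 0.0003
```

The finger met the stop at z = 0.0858 with 20 N, so the button is fully down. I'll release straight up and move away.

drive_tool(
  increments=[0, 0, -3, 0, 255, 0, 0, -6, 0, 255, 0, 0, -15, 0, 255, 0, 0, -30, 0, 255, 0, 0, -35, 0, 255, 0, 0, -35, 0, 255, 0, 20, 0, 0, 255, 0, 40, 0, 0, 255, 0, 40, 0, 0, 255, 0, 40, 0, 0, 255, 0, 40, 0, 0, 255, 0, 40, 0, 0, 255, 0, 40, 0, 0, 255, 0, 40, 0, 0, 255, 0, 40, 0, 0, 255, 0, 20, 0, 0, 255, 0, 0, 0, 0, 255],
)

```text
clock: 15.05
tcp_pos: [0.4824, -0.1717, 0.2084]
tool_rot: [0.999, -0.044, 0.003, -0.008]
ft_force: [-0.6, 0.6, -0.8]
gripper_width: 0.0002
```

```bash
python3 -c "
from h import *
st()
im,d=save('top','t7');d0=np.load('pics/t6.npz')['d']
print('button h',[ (ray('top',248.4,271.9)[0]+ray('top',248.4,271.9)[1]*D[272,248])[2].round(4) for D in (d0,d)])
a=cv2.resize(im[195:335,225:445],(770,490),interpolation=cv2.INTER_CUBIC)
cv2.imwrite('pics/zt7.png',a[...,::-1])"
```

```text
t 15.05 tcp [ 0.4824 -0.1717  0.2084] xang -5.0 dialrel tool [ 39.4 274.4  -4.1] tilt z [ 0.006  0.015 -1.   ] F [-0.6  0.6 -0.8] j [-0.58  0.33  1.44  0.02  1.37  1.07]
button h [np.float64(0.0958), np.float64(0.0929)]
```

View pics/zt7.png

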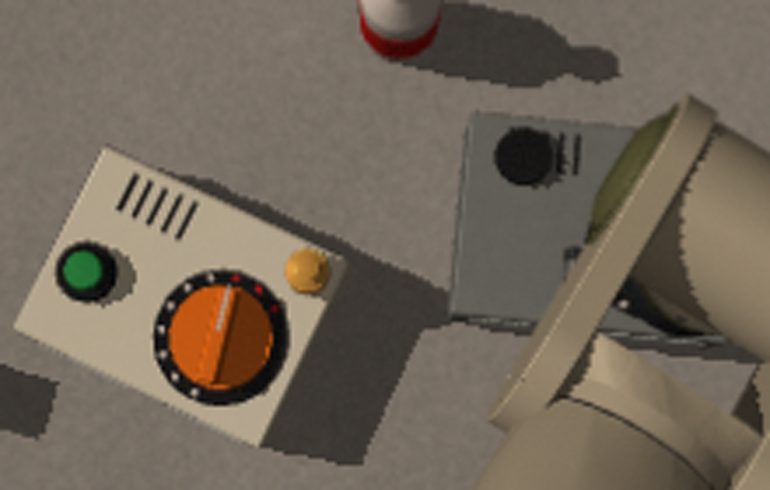

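The pointer, from zoom (220,330) to (230,287), still aims at the first red dot. The button is up, and the weight, lens cap and bottle are in place. The hand is clear of everything.

```bash
python3 -c "
from cell import ctrl
print(ctrl.hand_in())"
```

```text
the job is handed in; nothing more can be done
None
```

I turned the orange dial up four clicks, then pressed the green button fully down and let it spring back. I moved the hand clear and handed the job in at about 15 s.

- **Dial:** It started at click 3 (measured 3.00). I pushed the pointer end of the wing with the closed fingertips, without pinching. Afterwards the tip of the pointer line measured 7.07 from above, so click 7. A second point, at the inner end of the pointer line near the axis, read 7.85, but it was only 3.5 mm out and too close to the axis to trust.
- **Click 6 reading:** Mid-way, one wing angle taken from the side camera fell between clicks, about 6° off click 6. The later views from above show the dial settled on the first red dot.
- **Button:** The finger hit the stop after about 6 mm of travel, at up to 20 N. The button's measured height afterwards was 93 mm, against 92 mm before I started and 96 mm just before pressing. The depth reading varies by a few mm, so this fits the button being back up but does not prove it to the millimetre.
- **Everything else:** In the last picture the weight, lens cap and bottle are where they were. The arm hid most of the blue dial in that picture, so I did not check it at the end. The hand never went near it, staying over 0.2 m up when passing over.

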